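# Hang up the new spanner and close its carton

### The job

Take the new steel spanner out of the open carton and hang it by its eye on the free peg of the tool stand, well down the peg, so that it hangs there by itself. Then close the carton: fold the short flap down flat first, then the long flap down flat over it. Leave the screw jar in the carton, the tools already hanging on the stand and everything else on the bench as they are.

Things in the scene. Friction and masses are not known exactly. Their poses are not given: they have to be found in the camera images.
- spanner: the spanner to hang: flat steel, 146 mm long, 8 mm thick, 120 g, lying flat in the carton at any yaw. Origin on its underside at the middle of the shank (18 mm wide, 88 mm long, from x = -51 to +37 mm); x points to the eye, z up out of the flat face. Forked open jaw (32 mm wide) at x = -48 to -70 mm, eye ring at x = +52 mm
- spanner_eye (a point): centre of the spanner's eye, at half thickness: (52, 0, 4) mm from the spanner's origin. Ring 36 mm outside, through hole 18 mm in diameter, hole axis along the spanner's z
- peg_free: the one bare peg of the stand's three (any of the places): steel rod 8 mm in diameter, 50 mm long, rising at 50 degrees towards the stand's front (-x), no head, a 24 mm flange round its foot. Origin at the foot of the peg on the front of the crossbar, 200 mm above the bench; axes as the stand
- peg_free_axis (a point): same point as the free peg's origin, turned so that its z axis runs along the peg from foot to tip (y level, along the crossbar)
- stand: fixed tool stand, left or right (swaps sides with the carton): base plate 130 x 230 x 12 mm, 16 mm posts at (30, +-105) mm, level crossbar 226 mm long along y, 16 mm thick, 24 mm high, centred at (30, 0, 200) mm. Three pegs start from it at (22, y, 200) mm, y = -85, 0, +85. Origin under the centre of the base; -x is the front, where the pegs point
- peg_b: a 50-degree peg on the stand, already taken by a hung steel tool (its eye at the foot of the peg, the tool hanging straight down); origin at the foot of the peg, axes as the stand. Its tool is a spanner 160 mm long, 40 mm wide
- peg_c: a 50-degree peg on the stand, already taken by a hung steel tool (its eye at the foot of the peg, the tool hanging straight down); origin at the foot of the peg, axes as the stand. Its tool is a ring spanner 125 mm long, 44 mm wide
- hung_b (a joint): swing of the tool on peg_b about the crossbar's direction, rad, 0 = hanging straight down
- hung_c (a joint): swing of the tool on peg_c, likewise
- carton: fixed open cardboard carton 180 (x) x 200 (y) x 60 mm high, walls and floor 4 mm, two flaps along its y = +100 and y = -100 mm edges. Origin under its centre
- flap_short (a joint): angle of the short flap (85 mm long, 176 mm wide, 4 mm thick), on the carton's +y edge. Hinged along the carton's x axis; 0 = closed flat over the carton, pi/2 = standing straight up, more = leaning outward; starts at 1.6 to 1.95. The hinge is stiff: the flap stays where it is left.
- flap_long (a joint): angle of the long flap (125 mm long, 176 mm wide, 4 mm thick), on the carton's -y edge; when closed it overlaps the short one, 5 mm higher. Hinged along the carton's x axis; 0 = closed flat over the carton, pi/2 = standing straight up, more = leaning outward; starts at 1.6 to 1.95. The hinge is stiff: the flap stays where it is left.
- flap_short_hinge (a point): middle of the short flap's hinge line: (0, 100, 62.5) mm in the carton's frame; axes as the carton
- flap_long_hinge (a point): middle of the long flap's hinge line: (0, -100, 67.5) mm in the carton's frame; axes as the carton
- screw_jar: small clear jar, 26 mm in diameter, 30 mm high, upright in a corner of the carton; stays there. Origin under its centre
- puck_a: black sample mount, 30 mm in diameter, 20 mm high, on the stand's base
- puck_b: brass sample mount, 38 mm in diameter, 18 mm high, on the stand's base
- vial: amber jar, 30 mm in diameter, 55 mm high, between carton and stand. Origin under its centre
- oil_bottle: amber bottle, 44 mm in diameter, 130 mm high, beyond the carton and stand. Origin under its centre
- mouse: black computer mouse 100 x 58 x 32 mm
- cup: white cup, 72 mm across, 60 mm high

How it is judged:
By the outcome, as a careful person would: the job done as asked, in the order asked, and still so for the second after the job is handed in, with the robot touching nothing.
It also fails if it takes over 67 s, if anything falls off the work surface, if the arm or the gripper's body presses on something with over 40 N, if the wrist force passes 120 N, or if a joint passes its speed limit or range.

### The arm

A 7-joint arm with a two-finger parallel gripper is mounted at the origin on the work surface. World frame = base frame: x ahead of the robot, y to its left, z up, the work surface at z = 0. Lengths are in m, angles in rad, forces in N, time in s.
With the tool pointing down it reaches from about 0.4 to 0.85 m from the base axis. Payload 10.4 kg.
Tool frame: the origin (TCP) lies at the very end of the fingers, on their centre line; the grasp point (between the pads) lies 19 mm behind it; z points along the fingers, y is the line along which they close (so a half turn about z gives the same grasp; the last joint's range is limited). The gripper opens to 87 mm and grips with 3 to 60 N. Pads are 19 mm wide; open, the fingers measure 117 mm over their backs; the gripper's body (75 mm by 190 mm) begins 51 mm behind the grasp point.
Start: joints at [-1.17, 0.332, -0.065, 1.46, 0.022, 1.35, -0.088], TCP at [0.257, 0.57, 0.193] pointing down, gripper open.
Joint ranges: [-2.6, 2.6], [-0.5, 2.12], [-1.47, 1.34], [0.16, 2.42], [-1.27, 4.41], [0.06, 2.06], [-2.6, 2.6]. Speed limits (rad/s): [2.22, 2.22, 2.79, 2.79, 3.14, 3.14, 3.14].

### API

Orientations are given as a unit quaternion [x, y, z, w].
In Python, from bench import * gives the robot as it stands.
- The arm moves only by the tool carry_out, never from a script. Its argument "deltas" is a list of rows, each an object with "hand": the finger opening in mm, from 0 to 87; "dp": the shift along the tool's x, y, z each as a share of 250 mm, from -1 to 1, a list of three; "spin": the turn about the tool's z as a share of pi rad, from -1 to 1. In form: [{"hand": hand, "dp": [dx, dy, dz], "spin": spin}, ...]. A call has 1 to 20 rows; each row is the pose to reach, as a shift and turn from the pose commanded when the call began, along the tool's axes at that moment, turning the shorter way round; what a row does not reach only later rows make up. A row lasts 1/10 s, in which the tool goes at most 50 mm and 8.59 degrees, less where a joint would pass 70% of its speed; a pose out of reach is approached as far as the arm can. A call with a number of a shift or a turn outside -1 to 1 is refused whole. A call with a gripper value outside its range is refused whole. The fingers move at their own pace and stop on an object; "force" is the grip in N (left out, the last holds). Time passes only in rows, so rows that repeat a pose let the fingers close. It gives the time, the measured TCP pose, the force, the opening and the grip force at its end, in the units of the state.
- read_state(): the state, without advancing time (a new reading comes with each control period).
- camera(name): name is "side" or "top"; returns the picture (480x640x3 uint8, red, green, blue); there is no depth.
- get_calibration(name): a dict with "fx", "fy", "cx", "cy" (pixels), "k1" (the pictures are not rectified: a ray, as slopes to the right and down, at radius r is drawn at 1 + k1 r^2 times it, then the intrinsics apply), "R" (3x3) and "t" (3): a world point X has camera coordinates R X + t. Camera axes: x right, y down, z forward; pixel columns grow to the right and rows downward; lengths in m; the calibration is good to about 2 mm. A picture is of the moment at which its call begins. get_calibration takes no time and is no camera call.
- close_job(): hands the job in; it is judged then, once.
The state is a dict: "time": time; "joint_positions": joint angles; "joint_vel": joint speeds; "joint_torque": joint torques, N m; "ee_pos": TCP position; "eef_rot": TCP orientation; "ft_force": force on the tool from outside, world axes, zero at the start; "torque": the same for the moment, N m; "width": finger opening in m; "grip_force": force on a finger pad.
Only numpy, scipy, OpenCV 4.12 (cv2) and the standard library are available. Lean on these libraries where they do the work, as an engineer would, in place of code of your own. Each camera call takes 0.05 s, during which the arm holds its last target. There are 200 camera calls.

## Working session

There is one attempt and no reset: what is moved stays moved. The work goes in short steps, Python scripts to look and compute and a tool call to move; the robot and the scene stay as the last step left them, time stands still between calls to the robot, and variables do not carry over. Pictures are saved under pics/ and viewed, at most 10 in all, crops included, and the job is handed in when it is done.

Besides the shell and the picture viewer there is one more tool, called after ">>>" as a command line: name --argument value ..., lists and objects as JSON in quotes. carry_out: Moves the arm, as the interface text tells. Its arguments: {"type":"object","properties":{"deltas":{"type":"array","items":{"type":"object","properties":{"hand":{"type":"number"},"dp":{"type":"array","items":{"type":"number","minimum":-1,"maximum":1}},"spin":{"type":"number","minimum":-1,"maximum":1}}}},"force":{"type":"number"}},"required":["deltas"]}

```bash
ls && mkdir -p pics
python3 - <<'E'
from bench import *
import cv2,numpy as np
np.set_printoptions(precision=4,suppress=True)
for n in("side","top"):
    cv2.imwrite(f"pics/{n}0.png",cv2.cvtColor(camera(n),cv2.COLOR_RGB2BGR)); c=get_calibration(n); print(n,c)
print(read_state())
E
```

```text
pics
side {'fx': 605.0381504307829, 'fy': 605.0381504307829, 'cx': 313.1153181215704, 'cy': 242.40011076110287, 'k1': 0.00853673729460434, 'R': array([[-0.9072, -0.4205,  0.0146],
       [-0.2823,  0.5827, -0.7621],
       [ 0.3119, -0.6955, -0.6473]]), 't': array([0.6116, 0.3152, 0.9432])}
top {'fx': 545.7342238006358, 'fy': 545.7342238006358, 'cx': 320.1493987770567, 'cy': 237.2706962434501, 'k1': -0.08144979423328047, 'R': array([[ 0.0079, -0.9999,  0.0139],
       [-0.9918, -0.0096, -0.1271],
       [ 0.1273, -0.0128, -0.9918]]), 't': array([-0.0156,  0.679 ,  1.0125])}
{'time': 0.1, 'joint_positions': array([-1.1696,  0.3328, -0.0647,  1.4608,  0.0216,  1.3499, -0.0885]), 'joint_vel': array([ 0.0002, -0.0019, -0.0005, -0.0016,  0.001 ,  0.0007,  0.0006]), 'joint_torque': array([  0.0029, -62.4543,   0.0254, -39.0712,  -0.0613,   0.0366,
         0.    ]), 'ee_pos': array([0.2569, 0.5694, 0.1927]), 'eef_rot': array([ 0.2103,  0.9776, -0.0006, -0.0001]), 'ft_force': array([-0.7871, -0.3534,  0.0728]), 'torque': array([-0.046 , -0.0075,  0.0042]), 'grip_force': 0.0, 'width': 0.08701777062317197}
```

View pics/top0.png

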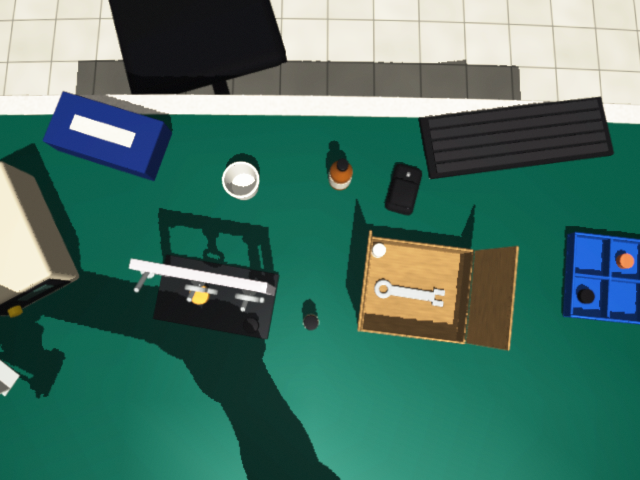

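View pics/side0.png

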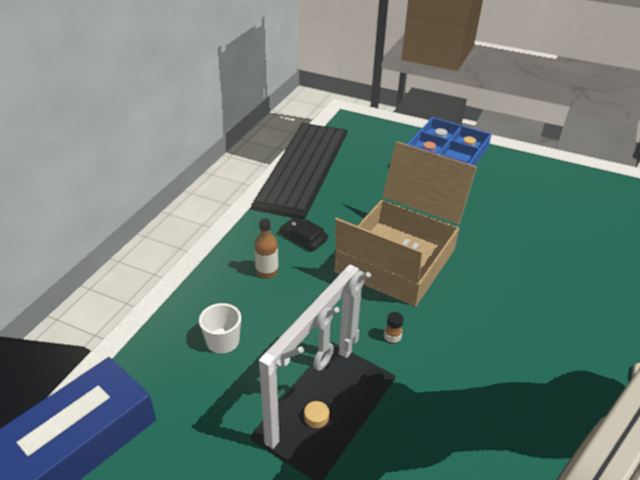

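The top view shows the carton on the right (-y), with the spanner's eye at about (383,289) and its jaw at about (440,297). The stand is on the left, and its free peg is the leftmost one, near (143,282). Next I'll take enlarged crops for measuring.

Run:
```python
import cv2,numpy as np
t=cv2.imread("pics/top0.png");s=cv2.imread("pics/side0.png")
z=lambda im,x,y,w,h,k:cv2.resize(im[y:y+h,x:x+w],None,fx=k,fy=k,interpolation=cv2.INTER_CUBIC)
A=np.zeros((600,800,3),np.uint8)
a=z(s,250,260,133,200,3);A[:600,:399]=a
b=z(t,120,245,133,100,3);A[:300,400:799]=b
c=z(t,200,245,100,100,3);A[300:,400:700]=c
cv2.imwrite("pics/A.png",A)
cv2.imwrite("pics/B.png",z(t,350,222,180,135,4))
C=z(s,325,135,160,170,3.5);cv2.imwrite("pics/C.png",C)
```

```text
(no output)
```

View pics/A.png

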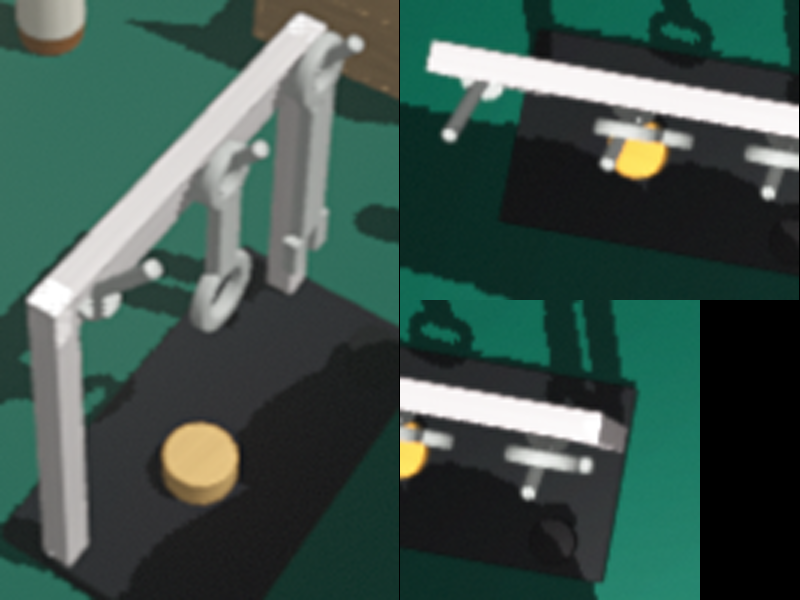

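View pics/B.png

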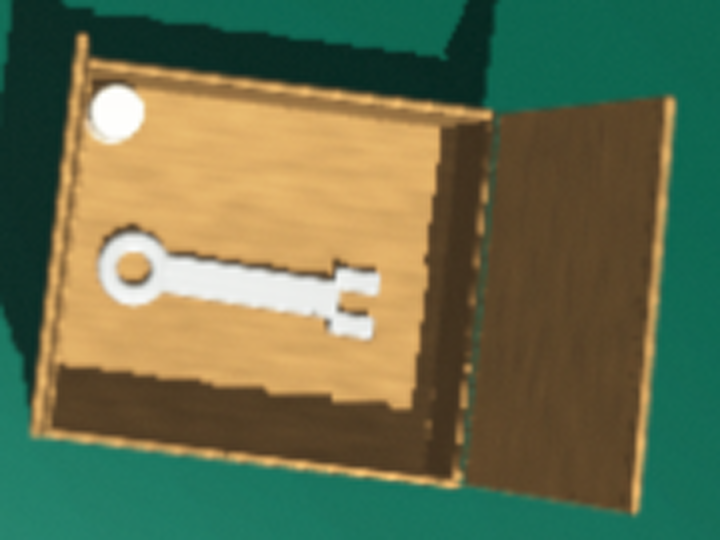

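View pics/C.png

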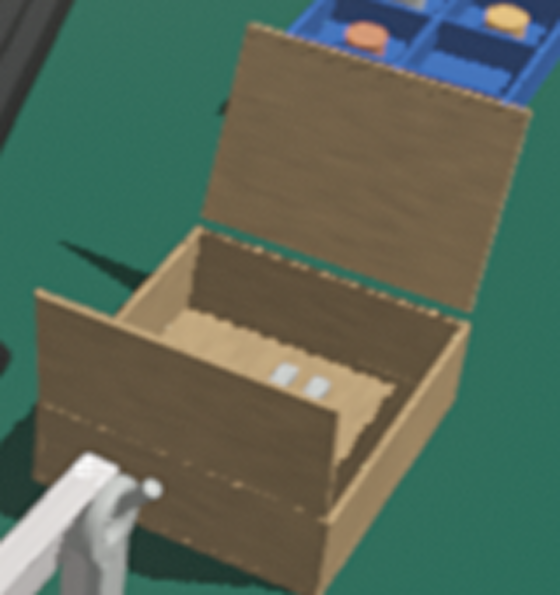

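The crops show the stand's three peg tips clearly in both views. They also show the carton's rim corners, the flap tips, and the spanner's ring and jaw corners. I'll fit all the poses from these.

```bash
cat > h.py <<'E'
from bench import *
import cv2,numpy as np
from scipy.optimize import least_squares
from scipy.spatial.transform import Rotation as Ro
np.set_printoptions(precision=4,suppress=True)
CAL={n:get_calibration(n) for n in("side","top")}
def proj(n,X):
    c=CAL[n];p=np.asarray(X)@np.array(c["R"]).T+c["t"];s=p[...,:2]/p[...,2:]
    s=s*(1+c["k1"]*(s**2).sum(-1,keepdims=True))
    return s*[c["fx"],c["fy"]]+[c["cx"],c["cy"]]
crop=lambda u,x0,y0,k:(np.asarray(u,float)+.5)/k-.5+[x0,y0]
def place(p,X):
    return np.asarray(X)@Ro.from_euler("z",p[3]).as_matrix().T+p[:3]
E
cat > fit.py <<'E'
from h import *
tl=lambda u:("top",crop(np.subtract(u,[400,0]),120,245,3))
tr=lambda u:("top",crop(np.subtract(u,[400,300]),200,245,3))
sa=lambda u:("side",crop(u,250,260,3))
B=lambda u:("top",crop(u,350,222,4)); C=lambda u:("side",crop(u,325,135,3.5))
def fit(obs,f,p0,nm):
    r=lambda p:np.concatenate([proj(n,f(p,X))-u for (n,u),X in obs])
    s=least_squares(r,p0,loss="soft_l1"); print(nm,s.x);print(r(s.x).reshape(-1,2).round(1).tolist()); return s.x
t=lambda y:(-.0101,y,.2383)
st=[(tl((449,135)),t(.085)),(tl((606,163)),t(0)),(tr((530,492)),t(-.085)),(sa((153,268)),t(.085)),(sa((260,149)),t(0)),(sa((356,44)),t(-.085)),
(tl((430,42)),(.038,.113,.212)),(tl((428,70)),(.022,.113,.212)),(tr((605,413)),(.038,-.113,.212)),(tr((597,445)),(.022,-.113,.212)),
(sa((28,298)),(.038,.113,.212)),(sa((303,12)),(.038,-.113,.212)),(sa((326,28)),(.022,-.113,.212))]
S=fit(st,place,[.5,.2,0,-.1],"stand")
print("peg foot",place(S,(.022,.085,.2)),"tip",place(S,t(.085)))
def cf(p,X):
    X=list(X)
    if len(X)==4: # flap: side sign, x, length
        sg,x,L,_=X; a=p[4] if sg>0 else p[5]; z=.0625 if sg>0 else .0675
        X=[x,sg*.1-sg*L*np.cos(a),z+L*np.sin(a)]
    return place(p,X)
ca=[(B((492,115)),(.09,-.1,.06)),(B((460,485)),(-.09,-.1,.06)),(C((468,322)),(-.09,-.1,.06)),(C((200,228)),(.09,-.1,.06)),(C((330,518)),(-.09,.1,.06)),(C((320,594)),(-.09,.1,0)),
(B((673,97)),(-1,.088,.125,0)),(B((635,512)),(-1,-.088,.125,0)),(C((250,24)),(-1,.088,.125,0)),(C((530,112)),(-1,-.088,.125,0)),
(B((83,35)),(1,.088,.085,0)),(B((35,430)),(1,-.088,.085,0)),(C((37,290)),(1,.088,.085,0)),(C((336,410)),(1,-.088,.085,0))]
K=fit(ca,cf,[.5,-.2,0,-.1,1.7,1.8],"carton")
sp=[(B((134,267)),(.052,0,.006)),(B((380,268)),(-.07,-.016,.008)),(B((371,340)),(-.07,.016,.008)),(C((285,373)),(-.06,-.0107,.008)),(C((318,386)),(-.06,.0107,.008))]
P=fit(sp,place,[.5,-.2,0,1.5],"spanner")
print("eye",place(P,(.052,0,.004)),"in carton",Ro.from_euler("z",-K[3]).apply(P[:3]-K[:3]))
E
python3 fit.py
```

```text
stand [ 0.5629  0.194   0.0008 -0.1671]
[[0.3, 1.0], [0.8, 1.5], [-0.3, 1.7], [-0.9, -0.0], [-0.4, -0.3], [-0.7, -0.2], [1.3, 0.2], [-0.1, 0.5], [-0.4, 1.3], [0.4, 0.5], [-1.6, 0.2], [-1.9, 0.3], [-0.7, -1.0]]
peg foot [0.5987 0.2742 0.2008] tip [0.5671 0.2795 0.2391]
carton [ 0.5776 -0.1954  0.0022 -0.1212  1.6978  1.8703]
[[2.1, -0.3], [0.8, 1.8], [0.1, 0.2], [-1.3, -1.0], [-0.6, 1.3], [-1.7, 2.2], [-0.0, 0.4], [0.2, 1.6], [-1.4, -0.5], [-0.6, -0.2], [0.1, 0.1], [-0.1, 2.6], [-1.3, 0.2], [0.4, -0.3]]
spanner [ 0.5737 -0.1861  0.0075  1.4045]
[[-0.2, 0.1], [0.4, 2.4], [0.2, 0.5], [-1.2, -0.1], [-1.6, -0.0]]
eye [ 0.5823 -0.1348  0.0115] in carton [-0.005   0.0087  0.0053]
```

The fits agree with the known sizes. The bench plane is within 2 mm and the peg foot comes out at z=0.201. Now a helper that turns world targets into moves.

```bash
cat > g.py <<'E'
from h import *
S=np.array([.5629,.194,.0,-.1671]);K=np.array([.5776,-.1954,0,-.1212]);P=np.array([.5737,-.1861,.005,1.4045])
FOOT=place(S,(.022,.085,.2)); 
def need(tgt,yaw,frm=None):
    s=read_state();p0,y0=frm if frm else (s["ee_pos"],Ro.from_quat(s["eef_rot"]).as_matrix()[:,0])
    if not frm: y0=np.arctan2(y0[1],y0[0])
    c,n=np.cos(y0),np.sin(y0);d=np.subtract(tgt,p0)
    dy=(y0-yaw+np.pi)%(2*np.pi)-np.pi
    return np.round([(c*d[0]+n*d[1])/.25,(n*d[0]-c*d[1])/.25,-d[2]/.25,dy/np.pi],4)
E
python3 - <<'E'
from g import *
print(need([.40,.35,.38],2.2),need([.574,-.186,.25],1.4045,))
for a,b in (([.40,.35,.38],[.5,.1,.38]),([.5,.1,.38],[.56,-.12,.36]),([.5,.1,.38],[.574,-.186,.30])): pass
print(Ro.from_quat(read_state()["eef_rot"]).as_matrix())
E
```

```text
[-0.8827 -0.5644 -0.7491  0.1648] [-2.3988 -2.2325 -0.2291  0.418 ]
[[-0.9115  0.4112 -0.0005]
 [ 0.4112  0.9115 -0.0012]
 [-0.     -0.0013 -1.    ]]
```

>>> carry_out --deltas '[{"hand":60,"dp":[0,0,-0.2],"spin":0.04},{"hand":60,"dp":[-0.1,-0.06,-0.4],"spin":0.08},{"hand":60,"dp":[-0.3,-0.2,-0.6],"spin":0.12},{"hand":60,"dp":[-0.5,-0.34,-0.75],"spin":0.165},{"hand":60,"dp":[-0.7,-0.46,-0.75],"spin":0.2},{"hand":60,"dp":[-0.88,-0.56,-0.75],"spin":0.22},{"hand":60,"dp":[-1,-0.7,-0.75],"spin":0.25},{"hand":60,"dp":[-1,-0.85,-0.75],"spin":0.3},{"hand":60,"dp":[-1,-0.95,-0.75],"spin":0.35},{"hand":60,"dp":[-1,-0.95,-0.75],"spin":0.38},{"hand":60,"dp":[-1,-0.95,-0.75],"spin":0.418},{"hand":60,"dp":[-1,-0.95,-0.75],"spin":0.418}]'

```text
time: 1.3
ee_pos: [0.3871, 0.25, 0.381]
eef_rot: [0.764, 0.645, 0.0, -0.0]
ft_force: [-0.6, -1.0, -1.1]
width: 0.06
grip_force: 0.0
```

Run:
```python
from g import *
s=read_state();print(s["ee_pos"],s["joint_positions"],s["time"]);print(need([.574,-.186,.3],1.4045))
```

```text
[0.3871 0.25   0.381 ] [-0.9047 -0.0769  0.2159  1.5297  0.0163  1.6869 -0.8562] 1.3
[-1.5938  1.0296  0.3238 -0.0008]
```

>>> carry_out --deltas '[{"hand":50,"dp":[-0.2,0.13,0],"spin":0},{"hand":50,"dp":[-0.4,0.26,0],"spin":0},{"hand":50,"dp":[-0.6,0.39,0],"spin":0},{"hand":50,"dp":[-0.8,0.52,0],"spin":0},{"hand":50,"dp":[-1,0.7,0.05],"spin":0},{"hand":50,"dp":[-1,0.9,0.15],"spin":0},{"hand":50,"dp":[-1,1,0.25],"spin":0},{"hand":50,"dp":[-1,1,0.3],"spin":0},{"hand":50,"dp":[-1,1,0.3],"spin":0}]'

```text
time: 2.2
ee_pos: [0.5926, -0.0389, 0.3002]
eef_rot: [0.763, 0.647, -0.004, -0.001]
ft_force: [-0.7, 0.9, -0.8]
width: 0.0503
grip_force: 0.0
```

Run:
```python
from g import *
s=read_state();print(s["ee_pos"],s["joint_positions"],s["time"]);print(need([.574,-.186,.09],1.4045))
```

```text
[ 0.5926 -0.0389  0.3002] [-0.5246  0.2612  0.6456  1.3895 -0.1518  1.5497 -0.0555] 2.2
[-0.5926  0.0229  0.8409  0.0006]
```

>>> carry_out --deltas '[{"hand":50,"dp":[-0.2,0.02,0],"spin":0},{"hand":50,"dp":[-0.4,0.02,0],"spin":0},{"hand":50,"dp":[-0.593,0.023,0.1],"spin":0},{"hand":50,"dp":[-0.593,0.023,0.3],"spin":0},{"hand":50,"dp":[-0.593,0.023,0.5],"spin":0},{"hand":50,"dp":[-0.593,0.023,0.7],"spin":0},{"hand":50,"dp":[-0.593,0.023,0.84],"spin":0},{"hand":50,"dp":[-0.593,0.023,0.84],"spin":0},{"hand":50,"dp":[-0.593,0.023,0.84],"spin":0}]'

```text
time: 3.1
ee_pos: [0.5741, -0.1842, 0.0973]
eef_rot: [0.763, 0.647, 0.0, 0.0]
ft_force: [1.3, -0.2, 1.0]
width: 0.0499
grip_force: 0.0
```

Run:
```python
from g import *
s=read_state();print(s["ee_pos"],s["joint_positions"],s["time"]);print(need([.574,-.186,.006],1.4045))
t=camera("top");cv2.imwrite("pics/D.png",cv2.cvtColor(cv2.resize(t[200:370,340:540],None,fx=3,fy=3),cv2.COLOR_RGB2BGR))
```

```text
[ 0.5741 -0.1842  0.0973] [-0.2932  0.408   0.6672  1.6722 -0.2717  1.1557  0.2809] 3.1
[-0.0072  0.0008  0.3652  0.0008]
```

>>> carry_out --deltas '[{"hand":50,"dp":[-0.004,0,0.1],"spin":0},{"hand":50,"dp":[-0.004,0,0.2],"spin":0},{"hand":50,"dp":[-0.004,0,0.28],"spin":0},{"hand":50,"dp":[-0.004,0,0.32],"spin":0},{"hand":50,"dp":[-0.004,0,0.334],"spin":0},{"hand":50,"dp":[-0.004,0,0.334],"spin":0},{"hand":50,"dp":[-0.004,0,0.334],"spin":0}]'

```text
time: 3.85
ee_pos: [0.5744, -0.1859, 0.0139]
eef_rot: [0.763, 0.646, 0.001, 0.001]
ft_force: [0.6, -0.3, 0.3]
width: 0.0504
grip_force: 0.0
```

>>> carry_out --deltas '[{"hand":50,"dp":[0,0,0.02],"spin":0},{"hand":50,"dp":[0,0,0.031],"spin":0},{"hand":30,"dp":[0,0,0.031],"spin":0},{"hand":10,"dp":[0,0,0.031],"spin":0},{"hand":10,"dp":[0,0,0.031],"spin":0},{"hand":10,"dp":[0,0,0.031],"spin":0},{"hand":10,"dp":[0,0,0.031],"spin":0},{"hand":10,"dp":[0,0,0.031],"spin":0}]' --force 20

```text
time: 4.65
ee_pos: [0.5735, -0.1856, 0.0047]
eef_rot: [0.763, 0.646, 0.0, 0.0]
ft_force: [-0.2, -0.5, -0.6]
width: 0.0129
grip_force: 0.0
```

Run:
```python
from g import *
t=camera("top");s=camera("side")
a=cv2.resize(t[222:357,350:530],None,fx=2.2,fy=2.2,interpolation=2);b=cv2.resize(s[150:310,325:485],None,fx=2.4,fy=2.4,interpolation=2)
H=max(a.shape[0],b.shape[0]);im=np.zeros((H,a.shape[1]+b.shape[1],3),np.uint8);im[:a.shape[0],:a.shape[1]]=a;im[:b.shape[0],a.shape[1]:]=b
cv2.imwrite("pics/E.png",im[:,:,::-1]);st=read_state();print(st["width"],st["grip_force"],st["ee_pos"],st["ft_force"])
```

```text
0.011146231686118974 0.0 [ 0.5734 -0.1856  0.0047] [ 0.7748 -0.4849  0.5676]
```

View pics/E.png

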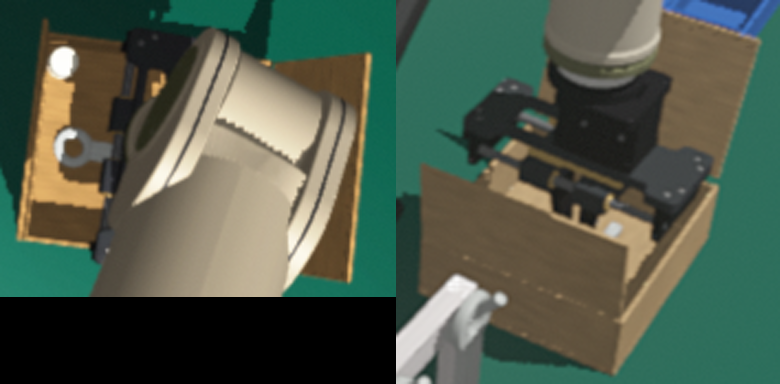

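The crop shows the ring still in place at about (74,147), with the fingers straddling the shank. The opening already reads below 18 mm, so the fingers may still be closing. I'll command a full close and read the result.

>>> carry_out --deltas '[{"hand":0,"dp":[0,0,0],"spin":0},{"hand":0,"dp":[0,0,0],"spin":0},{"hand":0,"dp":[0,0,0],"spin":0},{"hand":0,"dp":[0,0,0],"spin":0}]' --force 20

```text
time: 5.15
ee_pos: [0.5734, -0.1856, 0.0047]
eef_rot: [0.763, 0.646, 0.0, -0.0]
ft_force: [0.2, -0.4, -0.4]
width: 0.0006
grip_force: 0.0
```

Run:
```python
from g import *
s=camera("side");st=read_state()
p=proj("side",[st["ee_pos"],st["ee_pos"]+[0,0,.07],place(P,(.052,0,.008)),place(P,(-.06,-.0107,.008)),place(P,(-.06,.0107,.008)),place(P,(0,.009,.008))])
print(p)
b=cv2.resize(s[165:285,350:470],None,fx=5,fy=5,interpolation=2)
for q in p:
    u=(q-[350,165]+.5)*5
    cv2.circle(b,tuple(int(v) for v in u),3,(255,0,0),-1)
cv2.imwrite("pics/F.png",b[:,:,::-1])
```

```text
[[395.2886 262.5557]
 [398.8982 236.4773]
 [383.2021 273.5508]
 [404.7077 242.0048]
 [413.7299 245.8049]
 [399.5225 261.0623]]
```

View pics/F.png

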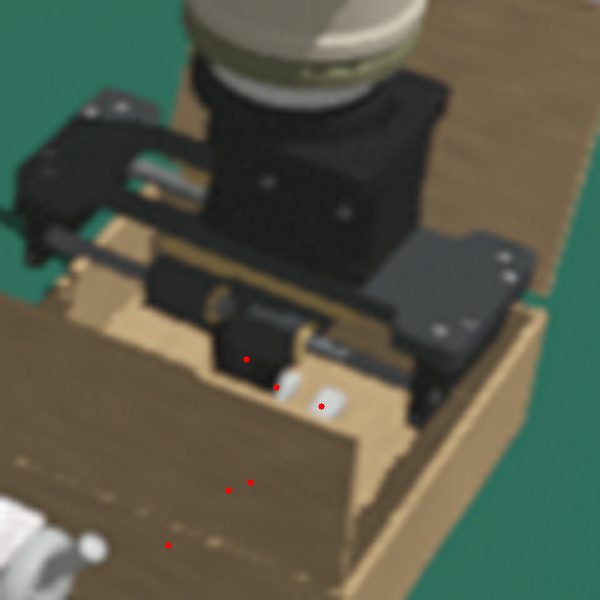

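The spanner hasn't moved, but the fingers closed fully. The prongs are at about (288,385) and (325,405). A touch test should show where the fingertips really are.

>>> carry_out --deltas '[{"hand":0,"dp":[0,0,0.004],"spin":0},{"hand":0,"dp":[0,0,0.008],"spin":0},{"hand":0,"dp":[0,0,0.008],"spin":0}]'

```text
time: 5.5
ee_pos: [0.5733, -0.1856, 0.0025]
eef_rot: [0.763, 0.646, -0.0, -0.0]
ft_force: [0.0, 0.0, -0.9]
width: 0.0003
grip_force: 0.0
```

>>> carry_out --deltas '[{"hand":0,"dp":[0,0,0.004],"spin":0},{"hand":0,"dp":[0,0,0.008],"spin":0},{"hand":0,"dp":[0,0,0.012],"spin":0},{"hand":0,"dp":[0,0,0.012],"spin":0}]'

```text
time: 5.9
ee_pos: [0.5733, -0.1856, -0.0005]
eef_rot: [0.763, 0.646, -0.0, -0.0]
ft_force: [-0.2, 0.4, 0.5]
width: 0.0004
grip_force: 0.0
```

No contact even at z≈0, so the reported TCP isn't where the fingertips really are. I'll raise the tool and measure the tips in both cameras.

>>> carry_out --deltas '[{"hand":0,"dp":[0,0,-0.2],"spin":0},{"hand":0,"dp":[0,0,-0.4],"spin":0},{"hand":0,"dp":[0,0,-0.6],"spin":0},{"hand":0,"dp":[0,0,-0.8],"spin":0},{"hand":0,"dp":[0,0,-0.8],"spin":0},{"hand":0,"dp":[0,0,-0.8],"spin":0}]'

```text
time: 6.5
ee_pos: [0.5739, -0.1858, 0.2007]
eef_rot: [0.763, 0.646, 0.001, 0.001]
ft_force: [-0.5, 0.5, -1.3]
width: 0.0007
grip_force: 0.0
```

Run:
```python
from g import *
s=camera("side");t=camera("top");st=read_state();print(st["ee_pos"])
im=np.zeros((600,800,3),np.uint8)
for k,(n,I,x0,y0,o) in enumerate((("side",s,330,130,0),("top",t,370,220,400))):
    b=cv2.resize(I[y0:y0+150,x0:x0+100],None,fx=4,fy=4,interpolation=2)
    for q in proj(n,[st["ee_pos"],st["ee_pos"]+[0,0,.019],st["ee_pos"]+[0,0,.07]]):
        print(n,q);cv2.circle(b,tuple(int(v) for v in (q-[x0,y0]+.5)*4),2,(255,0,0),-1)
    im[:,o:o+400]=b
cv2.imwrite("pics/G.png",im[:,:,::-1])
```

```text
[ 0.5728 -0.1852  0.1984]
side [406.2396 185.4054]
side [407.4253 176.8771]
side [410.7442 153.0176]
top [428.0379 290.6215]
top [430.518  290.2613]
top [437.7316 289.2122]
```

View pics/G.png

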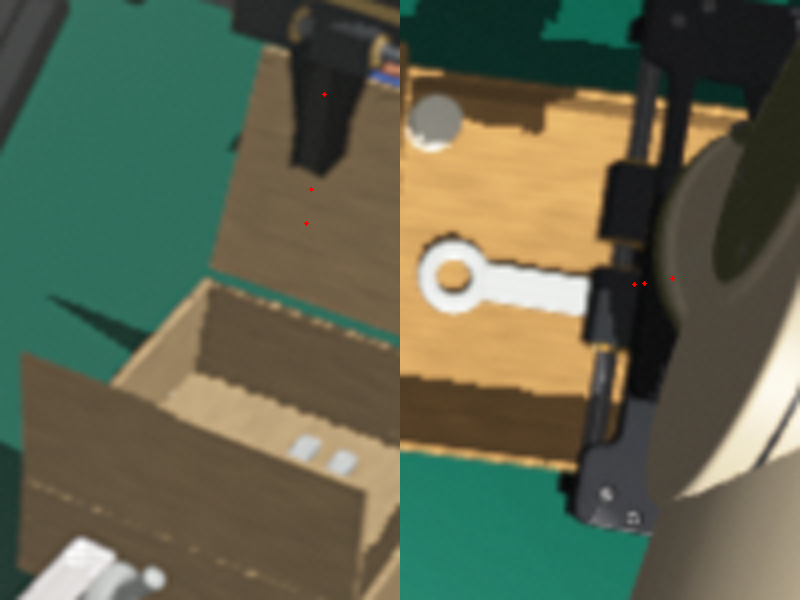

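In the side crop the fingertips end at about (310,170), but the reported TCP projects to (306,223). The real fingertips are therefore about 28 mm above the reported TCP, and the gripper body is shifted by the same amount. I'll confirm this by touching the spanner or the carton floor.

>>> carry_out --deltas '[{"hand":0,"dp":[0,0,0.2],"spin":0},{"hand":0,"dp":[0,0,0.4],"spin":0},{"hand":0,"dp":[0,0,0.6],"spin":0},{"hand":0,"dp":[0,0,0.76],"spin":0},{"hand":0,"dp":[0,0,0.8],"spin":0},{"hand":0,"dp":[0,0,0.82],"spin":0},{"hand":0,"dp":[0,0,0.825],"spin":0},{"hand":0,"dp":[0,0,0.83],"spin":0},{"hand":0,"dp":[0,0,0.83],"spin":0}]'

```text
time: 7.5
ee_pos: [0.5745, -0.1858, -0.0064]
eef_rot: [0.763, 0.646, 0.001, 0.001]
ft_force: [0.2, -0.2, -0.6]
width: 0.0003
grip_force: 0.0
```

>>> carry_out --deltas '[{"hand":0,"dp":[0,0,0.006],"spin":0},{"hand":0,"dp":[0,0,0.012],"spin":0},{"hand":0,"dp":[0,0,0.018],"spin":0},{"hand":0,"dp":[0,0,0.022],"spin":0},{"hand":0,"dp":[0,0,0.022],"spin":0}]'

```text
time: 8.0
ee_pos: [0.5733, -0.1855, -0.0135]
eef_rot: [0.763, 0.646, -0.0, -0.0]
ft_force: [0.3, 0.1, 0.2]
width: 0.0003
grip_force: 0.0
```

>>> carry_out --deltas '[{"hand":0,"dp":[0,0,0.005],"spin":0},{"hand":0,"dp":[0,0,0.01],"spin":0},{"hand":0,"dp":[0,0,0.015],"spin":0},{"hand":0,"dp":[0,0,0.015],"spin":0}]'

```text
time: 8.4
ee_pos: [0.5734, -0.1856, -0.0166]
eef_rot: [0.763, 0.646, 0.0, -0.0]
ft_force: [-3.2, 1.8, 7.4]
width: 0.0005
grip_force: 3.8
```

Run:
```python
from g import *
st=read_state();print(st["torque"],st["ft_force"],st["joint_positions"])
e=np.array([.5728,-.1852,.1984+.0283]);R=Ro.from_quat(st["eef_rot"]).as_matrix()
for a,b in((9.5,15),(9.5,-15),(-9.5,15),(-9.5,-15),(0,0),(9.5,8),(9.5,-8)):
    print(a,b,((proj("side",e+R@[a/1e3,b/1e3,0])-[330,130]+.5)*4).round(0))
im=cv2.imread("pics/G.png")[:,:400]; g=im.max(2)
for v in (120,140,150,160,164,168,172,176,180): print(v,"".join("#" if x<55 else "." for x in g[v,270:370:3]))
```

```text
[0.2234 0.7528 0.0292] [-3.209   1.8417  7.3699] [-0.2392  0.55    0.6076  1.755  -0.375   0.9547  0.3533]
9.5 15 [275. 171.]
9.5 -15 [334. 193.]
-9.5 15 [295. 153.]
-9.5 -15 [353. 174.]
0 0 [314. 173.]
9.5 8 [289. 176.]
9.5 -8 [320. 188.]
120 .........##################.......
140 ........##################........
150 ........#################.........
160 ........###############...........
164 ........##############............
168 .............#######..............
172 ...............####...............
176 ..................................
180 ..................................
```

Contact came at a reading of z=-0.0165. That is the spanner's top (12 mm), so the offset is +28.3 mm and matches the image. I'll grasp with that correction.

>>> carry_out --deltas '[{"hand":0,"dp":[0,0,-0.06],"spin":0},{"hand":44,"dp":[0,0,-0.06],"spin":0},{"hand":44,"dp":[0,0,-0.06],"spin":0},{"hand":44,"dp":[0,0,-0.06],"spin":0},{"hand":44,"dp":[0,0,-0.06],"spin":0},{"hand":44,"dp":[0,0,-0.02],"spin":0},{"hand":44,"dp":[0,0,0.01],"spin":0},{"hand":44,"dp":[0,0,0.024],"spin":0},{"hand":44,"dp":[0,0,0.026],"spin":0},{"hand":44,"dp":[0,0,0.026],"spin":0},{"hand":14,"dp":[0,0,0.026],"spin":0},{"hand":10,"dp":[0,0,0.026],"spin":0},{"hand":10,"dp":[0,0,0.026],"spin":0},{"hand":10,"dp":[0,0,0.026],"spin":0},{"hand":10,"dp":[0,0,0.026],"spin":0},{"hand":10,"dp":[0,0,0.026],"spin":0}]' --force 25

```text
time: 10.0
ee_pos: [0.5735, -0.1856, -0.0235]
eef_rot: [0.763, 0.646, 0.0, 0.0]
ft_force: [-0.0, 0.0, 1.5]
width: 0.0175
grip_force: 25.0
```

>>> carry_out --deltas '[{"hand":10,"dp":[0,0,-0.1],"spin":0},{"hand":10,"dp":[0,0,-0.3],"spin":0},{"hand":10,"dp":[0,0,-0.5],"spin":0},{"hand":10,"dp":[0,0,-0.7],"spin":0},{"hand":10,"dp":[0,0,-0.9],"spin":0},{"hand":10,"dp":[0,0,-1],"spin":0},{"hand":10,"dp":[0.1,0,-1],"spin":0.04},{"hand":10,"dp":[0.25,0,-1],"spin":0.08},{"hand":10,"dp":[0.4,0,-1],"spin":0.12},{"hand":10,"dp":[0.6,0,-1],"spin":0.16},{"hand":10,"dp":[0.8,-0.1,-1],"spin":0.2},{"hand":10,"dp":[1,-0.2,-1],"spin":0.24},{"hand":10,"dp":[1,-0.2,-1],"spin":0.24}]'

```text
time: 11.3
ee_pos: [0.5638, 0.0756, 0.2258]
eef_rot: [0.947, 0.32, -0.0, -0.001]
ft_force: [-0.2, 0.4, -1.6]
width: 0.0175
grip_force: 25.0
```

Run:
```python
from g import *
s=read_state();print(s["ee_pos"],s["joint_positions"],s["width"]);print(need([.516,.288,.272],-.1671),need([.516,.288,.272],-.1671)[3])
```

```text
[0.5638 0.0756 0.2258] [-0.8283  0.2202  0.727   1.5973 -0.1504  1.3821 -1.0031] 0.017483675313520363
[ 0.3639 -0.7911 -0.1849  0.2609] 0.2609
```

>>> carry_out --deltas '[{"hand":10,"dp":[-0.05,-0.05,-0.15],"spin":0.04},{"hand":10,"dp":[-0.05,-0.15,-0.25],"spin":0.08},{"hand":10,"dp":[0.05,-0.3,-0.25],"spin":0.12},{"hand":10,"dp":[0.15,-0.45,-0.25],"spin":0.16},{"hand":10,"dp":[0.25,-0.6,-0.25],"spin":0.2},{"hand":10,"dp":[0.36,-0.75,-0.25],"spin":0.24},{"hand":10,"dp":[0.364,-0.791,-0.25],"spin":0.261},{"hand":10,"dp":[0.364,-0.791,-0.25],"spin":0.261},{"hand":10,"dp":[0.364,-0.791,-0.25],"spin":0.261},{"hand":10,"dp":[0.364,-0.791,-0.25],"spin":0.261}]'

```text
time: 12.3
ee_pos: [0.5188, 0.2797, 0.2893]
eef_rot: [0.996, -0.085, 0.0, -0.0]
ft_force: [-0.2, 0.9, -0.5]
width: 0.0176
grip_force: 25.0
```

Run:
```python
from g import *
st=read_state();e=st["ee_pos"];print(e,st["joint_positions"],st["eef_rot"])
s=camera("side");t=camera("top")
R=Ro.from_quat(st["eef_rot"]).as_matrix()
eye=e+[0,0,.0283]+R@[.052,0,-.003]; tip=place(S,(-.0101,.085,.2383))
im=np.zeros((480,800,3),np.uint8)
for n,I,o in (("side",s,0),("top",t,400)):
    q=proj(n,[eye,tip]);c=np.round(q.mean(0)).astype(int)-[40,48];print(n,q,c)
    b=cv2.resize(I[c[1]:c[1]+96,c[0]:c[0]+80],None,fx=5,fy=5,interpolation=2)
    for u,col in zip(q,((255,0,0),(0,0,255))): cv2.circle(b,tuple(int(v) for v in (u-c+.5)*5),2,col,-1)
    im[:,o:o+400]=b
    cv2.imwrite(f"pics/raw_{n}1.png",I[:,:,::-1])
cv2.imwrite("pics/H.png",im[:,:,::-1])
```

```text
[0.5188 0.2797 0.2893] [-1.1295  0.2477  0.691   1.4331 -0.1571  1.5162 -2.1863] [ 0.9964 -0.0851  0.0002 -0.0001]
side [[300.7529 298.9245]
 [299.8253 349.3443]] [260 276]
top [[124.077  286.921 ]
 [136.4315 290.7335]] [ 90 241]
```

View pics/H.png

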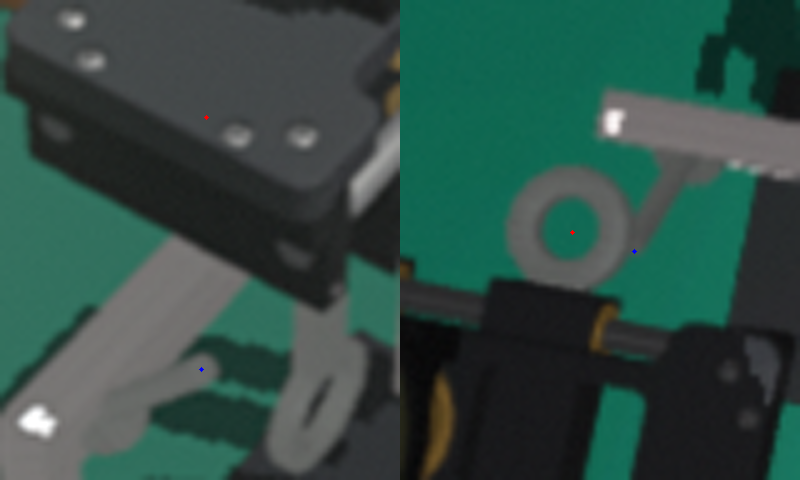

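The top crop shows the ring centred at (569,228), against a prediction of (572,232). So lateral bias is about 1 mm, and only the z offset matters. The peg tip is near (636,249), and its prediction is just as close. Next I'll compute the path down the peg, with a pivot in the pads.

```bash
cat >> g.py <<'E'
U=place([0,0,0,S[3]],(-np.cos(np.radians(50)),0,np.sin(np.radians(50))));XS=place([0,0,0,S[3]],(1,0,0))
def ee(s,th):
    th=np.radians(th);return FOOT+s*U-.052*(np.cos(th)*XS+[0,0,np.sin(th)])-[0,0,.0315]
E
python3 - <<'E'
from g import *
st=read_state();print(st["ee_pos"],st["joint_vel"].max())
for s,th in((70,0),(60,0),(52,0),(46,0),(43,10),(41,20),(40,30),(12,30)): print(s,th,ee(s/1e3,th),need(ee(s/1e3,th),S[3]))
E
```

```text
[0.5187 0.2802 0.2893] 0.0022055174185322507
70 0 [0.5031 0.2903 0.2221] [-0.0683 -0.0294  0.2687 -0.0011]
60 0 [0.5094 0.2892 0.2145] [-0.0426 -0.0295  0.2993 -0.0011]
52 0 [0.5145 0.2884 0.2083] [-0.022  -0.0295  0.3238 -0.0011]
46 0 [0.5183 0.2877 0.2037] [-0.0066 -0.0296  0.3422 -0.0011]
43 10 [0.521  0.2873 0.1924] [ 0.0043 -0.0296  0.3875 -0.0011]
41 20 [0.5246 0.2867 0.1821] [ 0.0188 -0.0297  0.4287 -0.0011]
40 30 [0.529  0.2859 0.1731] [ 0.0367 -0.0297  0.4646 -0.0011]
12 30 [0.5467 0.2829 0.1517] [ 0.1087 -0.03    0.5504 -0.0011]
```

>>> carry_out --deltas '[{"hand":10,"dp":[-0.068,-0.03,0.05],"spin":-0.001},{"hand":10,"dp":[-0.068,-0.03,0.12],"spin":-0.001},{"hand":10,"dp":[-0.068,-0.03,0.2],"spin":-0.001},{"hand":10,"dp":[-0.068,-0.03,0.255],"spin":-0.001},{"hand":10,"dp":[-0.068,-0.03,0.269],"spin":-0.001},{"hand":10,"dp":[-0.068,-0.03,0.269],"spin":-0.001},{"hand":10,"dp":[-0.068,-0.03,0.269],"spin":-0.001}]'

```text
time: 13.1
ee_pos: [0.5031, 0.2919, 0.2226]
eef_rot: [0.997, -0.083, 0.0, -0.0]
ft_force: [-0.6, 0.3, -2.0]
width: 0.0173
grip_force: 25.0
```

Run:
```python
from g import *
st=read_state();e=st["ee_pos"]
for s,th in((70,0),(52,0),(46,0),(40,30),(12,30)): print(s,th,need(ee(s/1e3,th),S[3]))
t=camera("top");R=Ro.from_quat(st["eef_rot"]).as_matrix()
eye=e+[0,0,.0315]+R@[.052,0,0];tip=place(S,(-.0101,.085,.2383));q=proj("top",[eye,tip]);c=np.round(q[0]).astype(int)-[32,40];print(q,c)
b=cv2.resize(t[c[1]:c[1]+80,c[0]:c[0]+66],None,fx=7,fy=7,interpolation=2)
cv2.imwrite("pics/I.png",b[:,:,::-1]);print(st["ft_force"])
g=t.astype(int);m=(np.ptp(g,axis=2)<25)&(g.mean(2)>60)
print("\n".join("".join("#" if x else "." for x in r) for r in m[c[1]+14:c[1]+64,c[0]+4:c[0]+64]))
```

```text
70 0 [0.001  0.0065 0.0019 0.0002]
52 0 [0.0472 0.0065 0.0571 0.0002]
46 0 [0.0627 0.0065 0.0755 0.0002]
40 30 [0.106  0.0066 0.1979 0.0002]
12 30 [0.178  0.0066 0.2837 0.0002]
[[130.3341 298.6709]
 [136.4315 290.7335]] [ 98 259]
[-0.5894  0.3316 -1.9796]
........................................####################
........................................#############..#####
........................................############.....###
........................................###########.........
........................................##########..........
.......................................#####................
......................................######................
......................................#####.................
.....................................#####..................
.....................................#####..................
....................................#####...................
...................................#####....................
...................................#####....................
..................................#####............
[... 1505 characters left out ...]
.............................
............................................................
............................................................
............................................................
............................................................
............................................................
............................................................
............................................................
............................................................
............................................................
............................................................
............................................................
```

The ring centre comes out at (130.3,298.7), exactly as predicted. Inserting now.

>>> carry_out --deltas '[{"hand":10,"dp":[0.015,0.0065,0.015],"spin":0},{"hand":10,"dp":[0.03,0.0065,0.034],"spin":0},{"hand":10,"dp":[0.05,0.0065,0.057],"spin":0},{"hand":10,"dp":[0.057,0.0065,0.066],"spin":0},{"hand":10,"dp":[0.065,0.0065,0.0755],"spin":0},{"hand":10,"dp":[0.065,0.0065,0.0755],"spin":0}]' --force 10

```text
time: 13.75
ee_pos: [0.5186, 0.2874, 0.2024]
eef_rot: [0.997, -0.083, -0.0, 0.0]
ft_force: [0.5, -0.9, -0.1]
width: 0.0176
grip_force: 10.0
```

```bash
cat > look.py <<'E'
from g import *
st=read_state();e=st["ee_pos"];print(e,st["ft_force"],st["width"])
for s,th in((46,0),(43,10),(41,20),(40,30),(30,30),(12,30)): print(s,th,need(ee(s/1e3,th),S[3]))
t=camera("top");c=[98,259]
g=t.astype(int)[c[1]+5:c[1]+52,c[0]+4:c[0]+62]
gr=(np.ptp(g,axis=2)<25)
print("\n".join("".join(" " if not a else ".:*#"[min(3,int(v)//50)] for a,v in zip(r,w)) for r,w in zip(gr,g.mean(2))))
E
python3 look.py
```

```text
[0.5186 0.2874 0.2024] [ 0.4647 -0.8529 -0.1197] 0.017584091550186812
46 0 [-0.0012 -0.0012 -0.0053  0.0002]
43 10 [ 0.0096 -0.0012  0.04    0.0002]
41 20 [ 0.0242 -0.0012  0.0812  0.0002]
40 30 [ 0.042  -0.0011  0.1171  0.0002]
30 30 [ 0.0678 -0.0011  0.1478  0.0002]
12 30 [ 0.114  -0.0011  0.2029  0.0002]
                            *****************************:
                            ******************************
                            ******************************
                            ******************************
                             :****************************
                                 ::***********************
                                      :*******************
                                       ::::::*************
                                       ::::::::::*********
                                        :::::::::::::::::*
                                        ::::::::::::::::::
                                        ::::::::::::.    :
                                        ::::::::::::      
                        
[... 1281 characters left out ...]
........        ............:::::               ...
...................    ..................              ...
........::::................................           ...
:............::::........................... .         ...
::................:::......................           ....
:::......  ...............................            ....
:::............  .........................  ..:       ....
::::...............  .....................  ........ .....
::::.....................................   :.............
:::::....................................  :::::::........
:::::....................................  .......::::....
::::::...................................   ..............
```

The peg tip shows inside the hole and there's no contact force. Now I'll pivot the spanner and slide it down.

>>> carry_out --deltas '[{"hand":10,"dp":[0.009,-0.001,0.009],"spin":0},{"hand":10,"dp":[0.01,-0.001,0.025],"spin":0},{"hand":10,"dp":[0.01,-0.001,0.04],"spin":0},{"hand":10,"dp":[0.017,-0.001,0.06],"spin":0},{"hand":10,"dp":[0.024,-0.001,0.081],"spin":0},{"hand":10,"dp":[0.033,-0.001,0.099],"spin":0},{"hand":10,"dp":[0.042,-0.001,0.117],"spin":0},{"hand":10,"dp":[0.042,-0.001,0.117],"spin":0}]' --force 8

```text
time: 14.6
ee_pos: [0.5291, 0.2858, 0.1729]
eef_rot: [0.997, -0.083, 0.0, 0.0]
ft_force: [1.4, -0.2, -1.0]
width: 0.0179
grip_force: 8.0
```

```bash
python3 look.py
```

```text
[0.5291 0.2858 0.1729] [ 1.4182 -0.167  -0.9578] 0.01789967956516302
46 0 [-0.0438 -0.0004 -0.1234  0.0002]
43 10 [-0.0329 -0.0004 -0.0781  0.0002]
41 20 [-0.0184 -0.0004 -0.0369  0.0002]
40 30 [-0.0005 -0.0004 -0.001   0.0002]
30 30 [ 0.0253 -0.0004  0.0296  0.0002]
12 30 [ 0.0715 -0.0003  0.0848  0.0002]
                            *****************************:
                            ******************************
                            ******************************
                            ******************************
                             :****************************
                                 ::***********************
                                      :*******************
                                       :::::::************
                                       ::::::::::*********
                                     ::::::::::::::::::***
                                   :::::::::::::::::   :::
                                 :::::::::::::::::::    ..
                                ::::::::::::::::::        
                         
[... 1280 characters left out ...]
::::::::..................................  .......
::::::::::::::::.................................  :......
::::::::::::::::.................................  ...::::
::::::::::::::::.................................  .......
:::::::::::::::::.........................................
:::::::::::::::::.........................................
:::::::::::::::::.........................................
::::::::::::::::::........................................
::::::::::::::::::........................................
::::::::::::::::::...... .................................
::::::::::::::::::...... .........................   .....
:::::::::::::::::::.....  ........................   .....
```

>>> carry_out --deltas '[{"hand":10,"dp":[0.013,0,0.015],"spin":0},{"hand":10,"dp":[0.025,0,0.03],"spin":0},{"hand":10,"dp":[0.038,0,0.045],"spin":0},{"hand":10,"dp":[0.05,0,0.06],"spin":0},{"hand":10,"dp":[0.06,0,0.071],"spin":0},{"hand":10,"dp":[0.067,0,0.08],"spin":0},{"hand":10,"dp":[0.067,0,0.08],"spin":0}]'

```text
time: 15.35
ee_pos: [0.5454, 0.2832, 0.1532]
eef_rot: [0.997, -0.083, -0.0, 0.0]
ft_force: [-0.5, 0.2, -1.5]
width: 0.0176
grip_force: 8.0
```

```bash
python3 look.py | head -30
```

```text
[0.5454 0.2832 0.1532] [-0.545   0.1854 -1.5444] 0.017628694623308287
46 0 [-0.1099  0.0002 -0.2021  0.0002]
43 10 [-0.099   0.0002 -0.1568  0.0002]
41 20 [-0.0845  0.0002 -0.1157  0.0002]
40 30 [-0.0666  0.0003 -0.0797  0.0002]
30 30 [-0.0409  0.0003 -0.0491  0.0002]
12 30 [0.0054 0.0003 0.006  0.0002]
                            ******************************
                            ******************************
                            ******************************
                            **********:::::::::***********
                             :******:::::::::::::*********
                                 :::::::::::::::::********
::                                :::::::::::::::::*******
::::::                            ::::::::::::::::::******
:::::::::                        ::::::::::::::::::::*****
::::::::::::                     ::::::::::::::::::::::***
::::::::::::.                    :::::  ::::::::::::::   :
::::::::::::::.                  :::::  ::::::::::::::    
:::::::::::::::.                 :::::  ::::::::::::::    
::::::::::::::::....             :::::::::::::::::::::    
:::::::::::::::::.......         :::::::::::    :::::::   
::::::::::::::::::......         :::::::::::    ::::::.   
:::::::::::::::::::.....          :::::::::     ::::::    
::::::::::::::::::::.....         ::::.....   :::::::     
::::::::::::::::::::.........      :::..........:::::     
:::::::::::::::::::::.............:::.....................
::::::::::::::::::::::......::............................
::::::::::::::::::::::.........:.::...................... 
:::::::::::::::::::::::.................................
```

>>> carry_out --deltas '[{"hand":22,"dp":[0,0,0],"spin":0},{"hand":30,"dp":[0,0,0],"spin":0},{"hand":45,"dp":[0,0,0],"spin":0},{"hand":50,"dp":[0,0,0],"spin":0},{"hand":50,"dp":[-0.03,0,0],"spin":0},{"hand":50,"dp":[-0.12,0,0],"spin":0},{"hand":50,"dp":[-0.28,0,-0.1],"spin":0},{"hand":50,"dp":[-0.35,0,-0.3],"spin":0},{"hand":50,"dp":[-0.35,0,-0.5],"spin":0},{"hand":50,"dp":[-0.35,0,-0.6],"spin":0}]'

```text
time: 16.4
ee_pos: [0.4586, 0.2986, 0.3077]
eef_rot: [0.997, -0.082, 0.001, -0.002]
ft_force: [1.0, -0.2, -0.9]
width: 0.05
grip_force: 0.0
```

Run:
```python
from g import *
print(read_state()["ee_pos"],read_state()["joint_positions"])
s=camera("side");t=camera("top")
im=np.zeros((600,800,3),np.uint8);im[:600,:399]=cv2.resize(s[260:460,250:383],None,fx=3,fy=3,interpolation=2)
im[:450,400:]=cv2.resize(t[230:380,110:243],(400,450),interpolation=2)
cv2.imwrite("pics/J.png",im[:,:,::-1])
```

```text
[0.4586 0.2986 0.3077] [-1.2594  0.1203  0.671   1.5104 -0.0767  1.5325 -2.3249]
```

View pics/J.png

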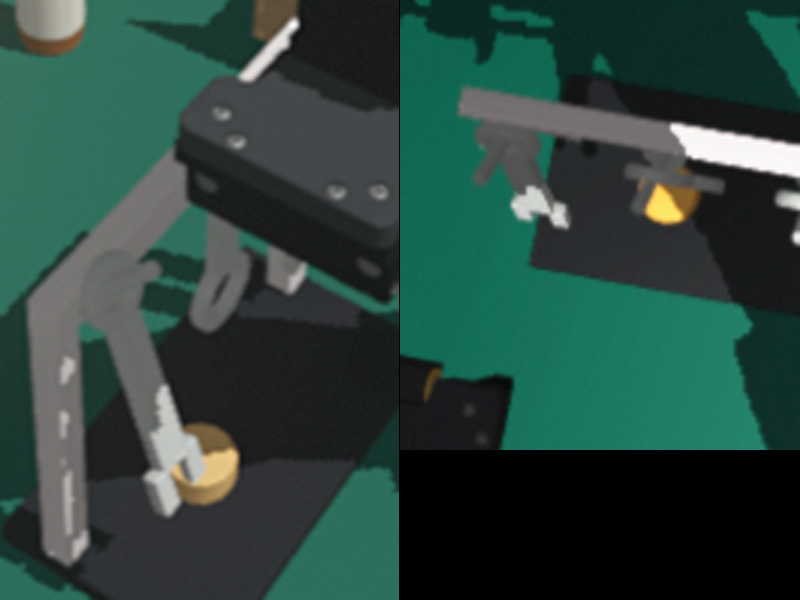

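The crop shows the spanner hanging with its ring at the foot of the free peg, still settling. Now the flaps: I'll go to the outside of the short flap.

```bash
cat >> g.py <<'E'
YK=np.pi/2+K[3]
def ct(y,z): return place(K,(0,y,z))-[0,0,.0283]
def flap(sg,r,degs,st):
    h=.0625 if sg>0 else .0675; y0,z0=st
    for d in degs:
        a=np.radians(d);y=sg*(.1-r*np.cos(a)+.002*np.sin(a)+.0095);z=h+r*np.sin(a)+.002*np.cos(a)
        print(d,np.round([(y-y0)/.25,0,-(z-z0)/.25],3).tolist())
E
python3 - <<'E'
from g import *
T=ct(.15,.1275);print(T,need([*T[:2],.25],YK))
flap(1,.062,range(100,-1,-10),(.15,.1275))
flap(-1,.1,range(110,-1,-10),(-.165,.167))
E
```

```text
[ 0.5957 -0.0465  0.0992] [ 0.7638  1.2727  0.2316 -0.5142]
100 [-0.111, 0.0, 0.017]
90 [-0.154, 0.0, 0.012]
80 [-0.197, 0.0, 0.014]
70 [-0.239, 0.0, 0.024]
60 [-0.279, 0.0, 0.041]
50 [-0.315, 0.0, 0.065]
40 [-0.347, 0.0, 0.094]
30 [-0.373, 0.0, 0.129]
20 [-0.392, 0.0, 0.168]
10 [-0.405, 0.0, 0.209]
0 [-0.41, 0.0, 0.252]
110 [0.078, 0.0, 0.025]
100 [0.145, 0.0, 0.005]
90 [0.214, 0.0, -0.002]
80 [0.284, 0.0, 0.003]
70 [0.351, 0.0, 0.019]
60 [0.415, 0.0, 0.048]
50 [0.473, 0.0, 0.086]
40 [0.523, 0.0, 0.135]
30 [0.564, 0.0, 0.191]
20 [0.595, 0.0, 0.254]
10 [0.615, 0.0, 0.321]
0 [0.622, 0.0, 0.39]
```

>>> carry_out --deltas '[{"hand":20,"dp":[0,0.15,0],"spin":-0.045},{"hand":0,"dp":[0,0.35,0],"spin":-0.09},{"hand":0,"dp":[0.1,0.5,0],"spin":-0.135},{"hand":0,"dp":[0.2,0.65,0],"spin":-0.18},{"hand":0,"dp":[0.3,0.8,0],"spin":-0.225},{"hand":0,"dp":[0.4,0.95,0],"spin":-0.27},{"hand":0,"dp":[0.55,1,0],"spin":-0.315},{"hand":0,"dp":[0.7,1,0],"spin":-0.36},{"hand":0,"dp":[0.76,1,0],"spin":-0.405},{"hand":0,"dp":[0.76,1,0.1],"spin":-0.45},{"hand":0,"dp":[0.76,1,0.2],"spin":-0.495},{"hand":0,"dp":[0.76,1,0.23],"spin":-0.514},{"hand":0,"dp":[0.76,1,0.23],"spin":-0.514},{"hand":0,"dp":[0.76,1,0.23],"spin":-0.514}]' --force 20

```text
time: 17.9
ee_pos: [0.6048, 0.0199, 0.2461]
eef_rot: [0.75, 0.661, 0.0, -0.0]
ft_force: [-0.5, -0.4, -0.1]
width: 0.0005
grip_force: 0.0
```

Run:
```python
from g import *
print(read_state()["joint_positions"]);print(need(ct(.15,.1275),YK))
```

```text
[-0.7493  0.3308  0.8294  1.4714 -0.2442  1.4462 -0.043 ]
[-0.268  -0.0025  0.5878 -0.0016]
```

>>> carry_out --deltas '[{"hand":0,"dp":[-0.15,0,0],"spin":0},{"hand":0,"dp":[-0.268,-0.003,0.15],"spin":0},{"hand":0,"dp":[-0.268,-0.003,0.35],"spin":0},{"hand":0,"dp":[-0.268,-0.003,0.5],"spin":0},{"hand":0,"dp":[-0.268,-0.003,0.588],"spin":0},{"hand":0,"dp":[-0.268,-0.003,0.588],"spin":0},{"hand":0,"dp":[-0.268,-0.003,0.588],"spin":0}]'

```text
time: 18.6
ee_pos: [0.5967, -0.0466, 0.1004]
eef_rot: [0.75, 0.662, 0.0, 0.0]
ft_force: [-0.5, 1.0, 0.8]
width: 0.0004
grip_force: 0.0
```

Run:
```python
from g import *
print(need(ct(.15,.1275),YK))
```

```text
[-0.     -0.0041  0.0047 -0.001 ]
```

Now I'll fold the short flap along its arc, stopping just above flat.

>>> carry_out --deltas '[{"hand":0,"dp":[-0.06,0,0.017],"spin":0},{"hand":0,"dp":[-0.111,0,0.017],"spin":0},{"hand":0,"dp":[-0.154,0,0.016],"spin":0},{"hand":0,"dp":[-0.197,0,0.018],"spin":0},{"hand":0,"dp":[-0.239,0,0.028],"spin":0},{"hand":0,"dp":[-0.279,0,0.045],"spin":0},{"hand":0,"dp":[-0.315,0,0.069],"spin":0},{"hand":0,"dp":[-0.347,0,0.098],"spin":0},{"hand":0,"dp":[-0.373,0,0.133],"spin":0},{"hand":0,"dp":[-0.392,0,0.172],"spin":0},{"hand":0,"dp":[-0.405,0,0.213],"spin":0},{"hand":0,"dp":[-0.405,0,0.235],"spin":0},{"hand":0,"dp":[-0.405,0,0.235],"spin":0}]'

```text
time: 19.9
ee_pos: [0.5831, -0.1468, 0.0392]
eef_rot: [0.749, 0.663, -0.001, -0.001]
ft_force: [0.6, 1.3, -0.7]
width: 0.0005
grip_force: 0.0
```

>>> carry_out --deltas '[{"hand":0,"dp":[0,0,0.004],"spin":0},{"hand":0,"dp":[0,0,0.008],"spin":0},{"hand":0,"dp":[0,0,0.012],"spin":0},{"hand":0,"dp":[0,0,0.012],"spin":0}]'

```text
time: 20.3
ee_pos: [0.5839, -0.1469, 0.0374]
eef_rot: [0.749, 0.663, 0.0, 0.0]
ft_force: [0.9, 0.3, -0.1]
width: 0.0004
grip_force: 0.1
```

```bash
cat > fl.py <<'E'
from g import *
# ascii of side view: carton area brightness; expected closed short flap corners
st=read_state();print(st["ee_pos"],st["ft_force"])
s=camera("side")
import sys
C=[place(K,v) for v in((.088,.1,.0645),(-.088,.1,.0645),(-.088,.015,.0645),(.088,.015,.0645))]
print(proj("side",C).round(0).tolist())
g=s[195:310:2,325:475:1].astype(int)
wood=(g[...,0]-g[...,2]>20)
print("\n".join("".join(" " if not a else str(min(9,int(v)//20)) for a,v in zip(r,w)) for r,w in zip(wood,g.mean(2))))
E
python3 fl.py
```

```text
[ 0.5839 -0.1469  0.0374] [ 0.9264  0.2906 -0.0905]
[[335.0, 249.0], [417.0, 283.0], [436.0, 257.0], [356.0, 226.0]]
                                                  444332                                             444444444444444444444444444444444444444445       
                                                   54443                                            3444444444444444444444444444444444444444455       
                                                                                                    344444444444444444444444444444444444444455        
                                                                                                    34444444444444444444444444444444444444445         
                                                                                                    34444444444444444444444444444444444444455         
                                                                                                      44444444444444444444444444444444444445          
                                                                             
[... 6714 characters left out ...]
   
                                                                     3344444443333343334333456666                                                     
                                                                          333444333333343335666                                                       
                                                                              3333333334434566                                                        
                                                                                   3344434565                                                         
                                                                                         455
```

>>> carry_out --deltas '[{"hand":0,"dp":[0,0,0.004],"spin":0},{"hand":0,"dp":[0,0,0.008],"spin":0},{"hand":0,"dp":[0,0,0.012],"spin":0},{"hand":0,"dp":[0,0,0.012],"spin":0}]'

```text
time: 20.75
ee_pos: [0.584, -0.147, 0.0356]
eef_rot: [0.749, 0.663, 0.001, -0.0]
ft_force: [-6.1, 2.4, 15.2]
width: 0.0005
grip_force: 7.7
```

Contact gives 15 N at tip z≈0.064, so the short flap is flat. Next is the outside of the long flap.

>>> carry_out --deltas '[{"hand":0,"dp":[0,0,-0.1],"spin":0},{"hand":0,"dp":[0,0,-0.3],"spin":0},{"hand":0,"dp":[0,0,-0.5],"spin":0},{"hand":0,"dp":[0,0,-0.7],"spin":0},{"hand":0,"dp":[-0.1,0,-0.85],"spin":0},{"hand":0,"dp":[-0.3,0,-0.85],"spin":0},{"hand":0,"dp":[-0.5,0,-0.85],"spin":0},{"hand":0,"dp":[-0.7,0,-0.85],"spin":0},{"hand":0,"dp":[-0.87,0,-0.85],"spin":0},{"hand":0,"dp":[-0.87,0,-0.85],"spin":0},{"hand":0,"dp":[-0.87,0,-0.85],"spin":0}]'

```text
time: 21.85
ee_pos: [0.5564, -0.3643, 0.2464]
eef_rot: [0.75, 0.662, -0.0, -0.0]
ft_force: [0.1, 0.7, -0.3]
width: 0.0006
grip_force: 0.0
```

Run:
```python
from g import *
print(read_state()["joint_positions"]);print(need(ct(-.165,.167),YK),need(ct(-.165,.25),YK))
```

```text
[-0.0705  0.5152  0.8881  1.2944 -0.3925  1.5096  0.6492]
[ 0.0211  0.0025  0.4307 -0.0012] [ 0.0211  0.0025  0.0987 -0.0012]
```

>>> carry_out --deltas '[{"hand":0,"dp":[0,0,0.15],"spin":0},{"hand":0,"dp":[0,0,0.3],"spin":0},{"hand":0,"dp":[0,0.003,0.41],"spin":0},{"hand":0,"dp":[0,0.003,0.431],"spin":0},{"hand":0,"dp":[0.06,0.003,0.45],"spin":0},{"hand":0,"dp":[0.1,0.003,0.456],"spin":0},{"hand":0,"dp":[0.166,0.003,0.436],"spin":0},{"hand":0,"dp":[0.235,0.003,0.431],"spin":0},{"hand":0,"dp":[0.305,0.003,0.436],"spin":0},{"hand":0,"dp":[0.372,0.003,0.452],"spin":0},{"hand":0,"dp":[0.436,0.003,0.481],"spin":0},{"hand":0,"dp":[0.494,0.003,0.519],"spin":0},{"hand":0,"dp":[0.544,0.003,0.568],"spin":0},{"hand":0,"dp":[0.585,0.003,0.624],"spin":0},{"hand":0,"dp":[0.61,0.003,0.687],"spin":0},{"hand":0,"dp":[0.625,0.003,0.754],"spin":0},{"hand":0,"dp":[0.625,0.003,0.8],"spin":0},{"hand":0,"dp":[0.625,0.003,0.8],"spin":0},{"hand":0,"dp":[0.625,0.003,0.8],"spin":0}]'

```text
time: 23.75
ee_pos: [0.5767, -0.2089, 0.0468]
eef_rot: [0.749, 0.662, -0.0, 0.0]
ft_force: [0.3, -0.6, -0.2]
width: 0.0003
grip_force: 0.0
```

>>> carry_out --deltas '[{"hand":0,"dp":[0,0,0.008],"spin":0},{"hand":0,"dp":[0,0,0.014],"spin":0},{"hand":0,"dp":[0,0,0.02],"spin":0},{"hand":0,"dp":[0,0,0.023],"spin":0},{"hand":0,"dp":[0,0,0.023],"spin":0}]'

```text
time: 24.25
ee_pos: [0.5771, -0.2079, 0.0411]
eef_rot: [0.749, 0.663, 0.0, -0.0]
ft_force: [0.4, -0.9, -0.5]
width: 0.0004
grip_force: 0.0
```

>>> carry_out --deltas '[{"hand":0,"dp":[0,0,0.003],"spin":0},{"hand":0,"dp":[0,0,0.006],"spin":0},{"hand":0,"dp":[0,0,0.006],"spin":0}]'

```text
time: 24.55
ee_pos: [0.5772, -0.2079, 0.0407]
eef_rot: [0.749, 0.663, 0.0, -0.0]
ft_force: [-5.0, 2.8, 11.4]
width: 0.0005
grip_force: 5.8
```

The long flap is firmly flat at tip z≈0.069. I'll retreat and check everything.

>>> carry_out --deltas '[{"hand":0,"dp":[0,0,-0.2],"spin":0},{"hand":0,"dp":[0,0,-0.4],"spin":0},{"hand":0,"dp":[0,0,-0.6],"spin":0},{"hand":0,"dp":[-0.2,0,-0.8],"spin":0},{"hand":0,"dp":[-0.4,0,-1],"spin":0},{"hand":0,"dp":[-0.6,0,-1],"spin":0},{"hand":0,"dp":[-0.8,0,-1],"spin":0},{"hand":0,"dp":[-1,0,-1],"spin":0},{"hand":0,"dp":[-1,0,-1],"spin":0},{"hand":0,"dp":[-1,0,-1],"spin":0}]'

```text
time: 25.55
ee_pos: [0.5427, -0.4617, 0.2887]
eef_rot: [0.752, 0.66, -0.002, -0.0]
ft_force: [-0.4, -0.2, 0.1]
width: 0.0006
grip_force: 0.0
```

Run:
```python
from g import *
s=camera("side");t=camera("top");print(read_state()["ft_force"])
for n in("side","top"):
    print(n,"long flap tip",proj(n,[place(K,(x,.025,.0695)) for x in(.088,-.088)]).round(0).tolist(),"rim -y",proj(n,[place(K,(x,-.1,.0695)) for x in(.088,-.088)]).round(0).tolist())
g=s[195:310:3,325:475:2].astype(int);w=(g[...,0]-g[...,2]>20)
print("\n".join("".join(" " if not a else str(min(9,int(v)//20)) for a,v in zip(r,q)) for r,q in zip(w,g.mean(2))))
g=s[335:440:2,250:345].astype(int);w=(np.ptp(g,axis=2)<28)
print("\n".join("".join(" " if not a else str(min(9,int(v)//25)) for a,v in zip(r,q)) for r,q in zip(w,g.mean(2))))
```

```text
[ 0.2741  1.1844 -0.0099]
side long flap tip [[354.0, 227.0], [434.0, 258.0]] rim -y [[382.0, 196.0], [458.0, 224.0]]
top long flap tip [[411.0, 242.0], [401.0, 336.0]] rim -y [[476.0, 251.0], [467.0, 344.0]]
                                                                           
                            78776                                          
                          58887778876                                      
                         78777777877777765                                 
                        877777778777777777776                              
                      6777777777777777788888788776                         
                     677777777777778877788888877778876                     
                    78777777777777777787777778888777777776                 
                   3477888777777788777777777788777887777778887             
                  3335777888877777887778888778888877778788888888876        
                344433677888777778888887778887777777888888888888887        
               3444443478877777777777787777788877888887
[... 6460 characters left out ...]
        22112222222222222221
        212123444444456654443222222222222222222222334567777632          22222222222222222222212
      11112223444444456644443212222222222222222222233457775311122221212222222222122222212212222
    1111111112344444456644443222222222222222222222222345542112222222222222222222222222221112222
 1111111111112344444456644443222222222222222222222222221212222222222222222222221222122122221211
11111111111112344444456644443211122222222222222222222222222222222222222222222222222222222222222
11111111111111344444456644455311111112222222222222222222222222222222222212221222122222211221222
11111111111111344444444445666311111111122222222222212222222212222222221122221222222212211222112
```

Run:
```python
from g import *
def tri(a,b): return least_squares(lambda X:np.r_[proj("side",X)-a,proj("top",X)-b],[.57,.27,.15]).x
E=tri([287.7,357.3],[146,277.3]);J=tri([308.7,416.7],[156.7,299])
Ri=lambda X:Ro.from_euler("z",-S[3]).apply(X-S[:3])
print(Ri(E),Ri(J),np.linalg.norm(E-J))
t=camera("top").astype(int);g=t[262:312,130:185];w=np.ptp(g,axis=2)<28
print("\n".join("".join(" " if not a else str(min(9,int(v)//25)) for a,v in zip(r,q)) for r,q in zip(w,g.mean(2))))
```

```text
[0.0117 0.0838 0.2059] [-0.0246  0.087   0.1049] 0.10740401355421454
899999999999999999888875          000000001111111111111
89999999999999999999999988877    2111000001111111111111
9999999999999999999999999999988877643222111111111111111
9999999999999999999999999999999999988777543322211111111
9999999999999999999999999999999999999999988776433222111
9999999999889999999999999999999999999999999999888776433
8899999998557888888999999999999999999999999999999999887
   7889986545555555889999999999999999999999999999999999
       555555555444558999999999999999999999999999999999
       566666666655445899999999999999999999999999999999
      5667777777776654589999999999999999999999999999999
     46777888888777765545788899999999999999999999999999
     67888888888888777654  4456788899999999999999999999
     788888888888888777654     334456899899999999999999
     788876666778888877665      11123344456888999999999
      788754455567888876654     00111121112233567888999
       78644444457778887654    100111111000001222334567
        6544444577777888753    111111111000001111111222
         44444578877788
[... 1068 characters left out ...]
8875777631111111111111111111
                  7788766667876787632111111111111111111
                   788754 34467888632111111111111111111
                    7776  22237888643211111111111111111
                          11125888743111111111111111111
                          11114778763111111111111111111
                          11112455652111111111111111111
                          11111222332111111111111111111
                          11111111111111111111111111111
                         111111111111111111111111111111
                         111111111111111111111111111111
                         111111111111111111111111111111
                         111111111111111111111111111111
```

The carton is closed flat. The spanner hangs still on the free peg, with its eye about 11 mm from the peg's foot and no sideways lean. Handing in.

```bash
python3 -c "
from bench import *
print(close_job())"
```

```text
the job is handed in; nothing more can be done
None
```

The spanner hangs by its eye near the foot of the free peg, leaning about 20° forward. The carton is closed, short flap flat first and long flap flat over it, and the job was handed in at about 26 s; the verdict was not shown, and I didn't re-check the jar, the other tools or the bench items at the end.

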